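Shorten the magnifier's telescoping arm by one hole

ROBOT

A 6-joint arm with a two-finger parallel gripper is mounted at the origin on a cart in front of the work surface, level with it; the furniture and walls round the work are solid. World frame = base frame: x ahead of the robot, y to its left, z up, the work surface at z = 0. Lengths are in m, angles in rad, forces in N, time in s.
With the tool pointing down it reaches from about 0.35 to 0.775 m from the base axis. Payload 7.3 kg.
Tool frame: the origin (TCP) lies between the finger pads; the fingertips stand robot.tcp_to_tips ahead of it and the grasp point (between the pads) lies 2 mm behind it (robot.tcp_to_tips is the distance from the TCP to the fingertips, in m); y points along the fingers, x is the direction in which the jaws open and shut, and the axes are right-handed (so a half turn about y gives the same grasp; the last joint's range is limited). The gripper opens to 92 mm and grips with 3 to 60 N. Pads are 19 mm wide; open, the fingers measure 130 mm over their backs; the gripper's body (75 mm by 190 mm) begins 47 mm behind the grasp point.
Start: joints at [1.162, 0.342, 1.524, -0, 1.275, -0.146], TCP at [0.136, 0.507, 0.244] pointing down, gripper open.
Joint ranges: [-2.53, 2.53], [-0.77, 2.02], [0.04, 2.7], [-1, 4.14], [0.28, 2.66], [-3.11, 3.11]. Speed limits (rad/s): [2.57, 2.57, 3.14, 3.14, 3.14, 3.14].

INTERFACE

Orientations are given as [roll, pitch, yaw] about the fixed x, y, z axes, in that order (R = Rz(yaw) Ry(pitch) Rx(roll)).
In Python, from cell import status, read_camera, get_calibration, robot gives the robot as it stands.
- The arm moves only by the shell command python3 -m creep 'ROWS' [FORCE]. ROWS is JSON, a list of rows, each an object of numbers: "dx", "dy", "dz": the shift along the tool's x, y, z in m; "rx", "ry", "rz": the turn, a rotation vector about the tool's x, y, z in rad; "gripper": the opening, from 0 (shut) to 1 (fully open). A call has 1 to 20 rows; each row is the pose to reach, as a shift and turn from the pose commanded when the call began, along the tool's axes at that moment; what a row does not reach only later rows make up. A row lasts 1/8 s, in which the tool goes at most 62.5 mm and 10.7 degrees, less where a joint would pass 70% of its speed; a pose out of reach is approached as far as the arm can. A call with a gripper value outside its range is refused whole. The fingers move at their own pace and stop on an object; FORCE is the grip in N (left out, the last holds). Time passes only in rows, so rows that repeat a pose let the fingers close. It gives the time, the measured TCP pose, the force and the opening at its end, in the units of the state.
- status.observe(): the state, without advancing time (a new reading comes with each control period).
- read_camera(name): name is "side" or "top"; returns (picture, depth): 400x640x3 uint8, red, green, blue; 400x640 float32, m along the optical axis (not along the pixel's ray), 0 where there is no reading.
- get_calibration(name): a dict with "fx", "fy", "cx", "cy" (pixels), "D" ([k1, k2, p1, p2, k3] as OpenCV has them; the pictures are not rectified), "xyz" and "rotation" of the camera in the world. Camera axes: x right, y down, z forward; pixel columns grow to the right and rows downward; lengths in m; the calibration is good to about 2 mm. A picture is of the moment at which its call begins. get_calibration takes no time and is no camera call.
- robot.hand_in(): hands the job in, once; it reports no verdict.
The state is a dict: "time": time; "qpos": joint angles; "qvel": joint speeds; "joint_efforts": joint torques, N m; "tool_pos": TCP position; "tool_rot": TCP orientation; "contact_force": force on the tool from outside, world axes, zero at the start; "torque": the same for the moment, N m; "opening": finger opening in m.
Only numpy, scipy, OpenCV 4.12 (cv2) and the standard library are available. Lean on these libraries where they do the work, as an engineer would, in place of code of your own. Each camera call takes 0.05 s, during which the arm holds its last target.

TASK

The lens of the bench magnifier stands too far out to look into the dish. Pinch in the red snap button on its telescoping arm, slide the sleeve one hole shorter towards the post until the button pops out fully in the very next hole, and let go. Go gently: squeeze the thin tube with no more than 25 N, never push the button against a hole's edge with more than 11 N, do not touch the lens, and leave the loose things around it where they are.

Things in the scene. Friction and masses are not known exactly. Their poses are not given: they have to be found in the camera images.
- stand: the magnifier's stand, fixed to the worktop: round dark foot (72 mm across), post, black head block (30 x 30 mm, top 122 mm above the worktop) and a level 17 mm square dark rod, its axis 105 mm above the worktop. Origin: centre of the foot's underside, on the post's axis. Its x axis runs level along the rod from the post out to the lens; the red button points to its -y.
- sleeve: bright, roughened 24 mm square tube, 84 mm long, then a black cap, sliding on the rod, the hand lens beyond the cap. Origin: on the tube's axis at its first hole, 14 mm from the end next to the post; axes as the stand's. Its -y wall has the first hole (12 mm), then a brass plate with two more, set differently each time: the next is 24 to 36 mm from the first (feel for it), the last 20 mm further.
- sleeve_slide (a joint): how far the sleeve has been slid towards the post (arm shorter), in m; 0 with the button in the middle of the first hole. The button has about 1 mm of play either way in a hole. The sleeve rubs on the rod with about 6 N and stays where it is left. 66 mm of bare rod lie between sleeve and head block at the start.
- button: the red snap button (10 mm round, straight shank with a 4.4 mm cone at its end) in the rod; it does not move along the rod, 95 mm from the post's axis. Origin on the rod's axis.
- button_tip (a point): centre of the button's outer end; when popped out it stands 17 mm from the tube's axis, that is 5 mm proud of the sleeve's wall, on the stand's -y side, 105 mm above the worktop
- button_slide (a joint): how far the button is pressed in, in m: 0 = fully out; 0.005 = level with the sleeve's outer wall (about 5 N). Held level, its cone lets the hole's edge ride over it when the sleeve is pulled along with about 5 N above its friction; about 0.007 while trapped under the wall between holes. It pops out by itself in an uncovered hole and then blocks the sleeve.
- lens: hand lens (ring 62 mm across, 8 mm thick) at the far end of the sleeve, its centre 154 mm from the sleeve's first hole; not to be touched. Origin 43 mm before the ring's centre. The sink's tall tap stands close behind the lens, on the side away from the robot: reach in from the robot's side.
- dish: petri dish, 88 mm across, 14 mm high, loose on the worktop below the lens. Origin: centre of its underside.
- slip_box: small white carton, 41 x 53 x 22 mm, loose, behind the stand's post. Origin: centre of its underside.
- red_bottle: dropper bottle with a red bulb, 33 mm across, 104 mm high, loose. Origin: centre of its underside.
- sample_jar: specimen jar with a white lid, 49 mm across, 68 mm high, loose. Origin: centre of its underside.

How it is judged:
By the outcome, as a careful person would: the job done as asked, in the order asked, and still so for the second after the job is handed in, with the robot touching nothing.
It also fails if it takes over 34 s, if anything falls off the work surface, if the arm or the gripper's body presses on something with over 40 N, if the wrist force passes 120 N, or if a joint passes its speed limit or range.

## Working session

There is one attempt and no reset: what is moved stays moved. The work goes in short steps, Python scripts to look and compute and a shell command to move; the robot and the scene stay as the last step left them, time stands still between calls to the robot, and variables do not carry over. Pictures are saved under pics/ and viewed, and the job is handed in when it is done.

```bash
ls; mkdir -p pics; cat > h.py <<'E'
import numpy as np,cv2
from cell import status, read_camera, get_calibration, robot
def px2w(name,u,v,d):
    c=get_calibration(name);K=np.array([[c['fx'],0,c['cx']],[0,c['fy'],c['cy']],[0,0,1]])
    p=cv2.undistortPoints(np.array([[[u,v]]],float),K,np.array(c['D'],float))[0,0]
    return R(c)@(np.array([p[0],p[1],1])*d)+np.array(c['xyz'])
def R(c):
    r=np.array(c['rotation'],float)
    if r.shape==(3,3):return r
    from scipy.spatial.transform import Rotation as Ro
    return Ro.from_euler('xyz',r).as_matrix()
def ray(name,u,v,axis,val):
    c=get_calibration(name);a=px2w(name,u,v,0.);b=px2w(name,u,v,1.)
    t=(val-a[axis])/(b-a)[axis];return a+t*(b-a)
def w2px(name,P):
    c=get_calibration(name);K=np.array([[c['fx'],0,c['cx']],[0,c['fy'],c['cy']],[0,0,1]])
    M=R(c).T;t=-M@np.array(c['xyz'])
    return cv2.projectPoints(np.array([P],float),cv2.Rodrigues(M)[0],t,K,np.array(c['D'],float))[0].ravel()
E
python3 - <<'E'
from h import *
print(status.observe(),robot.tcp_to_tips)
for n in('side','top'):
    print(get_calibration(n))
    p,d=read_camera(n);cv2.imwrite(f'pics/{n}0.png',p[:,:,::-1]);np.savez(f'{n}0.npz',p=p,d=d)
E
```

```text
pics
{'time': 0.0, 'qpos': array([ 1.16200245e+00,  3.42718511e-01,  1.52501248e+00, -4.73204068e-06,
        1.27539759e+00, -1.46004213e-01]), 'qvel': array([-0.00045606,  0.00087829, -0.0003938 , -0.0009803 ,  0.00046327,
       -0.00073483]), 'joint_efforts': array([ 3.82552080e-04, -4.31232512e+01, -2.44226682e+01,  7.18720886e-02,
        5.58517501e-02, -1.05313893e-04]), 'tool_pos': array([0.13621162, 0.50662914, 0.24304872]), 'tool_rot': array([-1.57057735e+00,  1.52024301e-03,  1.30800821e+00]), 'contact_force': array([-0.79502139,  0.75284905,  0.39007236]), 'torque': array([ 0.0068432 ,  0.01509696, -0.02961302]), 'opening': 0.09162335468212096} 0.017
{'fx': 483.4109024362607, 'fy': 483.4109024362607, 'cx': 315.85531507624125, 'cy': 194.1026390237977, 'D': array([0.03586361, 0.        , 0.        , 0.        , 0.        ]), 'xyz': array([ 0.17746063, -1.11718119,  0.81279419]), 'rotation': array([-2.16281873,  0.02264555, -0.27705847])}
{'fx': 410.0110308177498, 'fy': 410.0110308177498, 'cx': 315.611037364664, 'cy': 202.72177031821144, 'D': array([-0.02683532,  0.        ,  0.        ,  0.        ,  0.        ]), 'xyz': array([ 0.36093751, -0.10203395,  1.17983721]), 'rotation': array([-3.0769748 , -0.01174508, -1.55765534])}
```

View pics/side0.png

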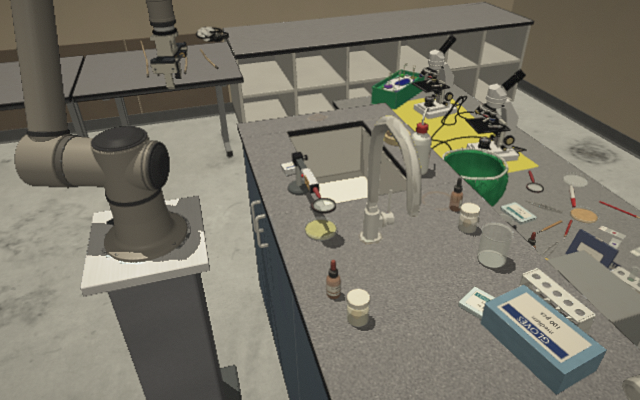

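View pics/top0.png

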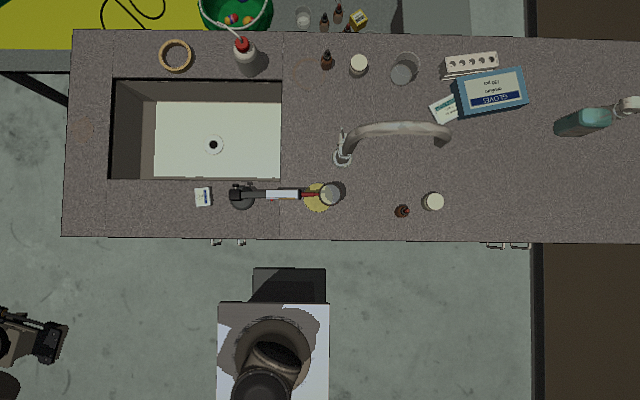

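The top view has the head block at about (238,193), the sleeve at (265–300,194) and the lens at (331,194). The rod points to world -y, so the button faces the robot. I'll enlarge it.

```bash
python3 - <<'E'
from h import *
p=np.load('top0.npz')['p'];c=p[170:225,180:350][:,:,::-1]
a=cv2.resize(c,None,fx=4.6,fy=4.6,interpolation=cv2.INTER_CUBIC)
p=np.load('side0.npz')['p'];c=p[140:250,270:350][:,:,::-1]
b=cv2.resize(c,None,fx=5,fy=5,interpolation=cv2.INTER_CUBIC)
cv2.imwrite('pics/t1.png',a);cv2.imwrite('pics/s1.png',b);
d=np.load('top0.npz')['d']
for u,v in[(236,192),(240,197),(262,194),(275,194),(285,194),(295,194),(304,194),(331,194),(312,206),(203,196)]:
    print(u,v,d[v,u],px2w('top',u,v,d[v,u]).round(4))
E
```

```text
236 192 1.062242 [0.4547 0.0932 0.1193]
240 197 1.0656602 [0.4422 0.0833 0.1151]
262 194 1.0692466 [0.451  0.0265 0.1127]
275 194 1.0671045 [ 0.4513 -0.0076  0.1153]
285 194 1.0677154 [ 0.4517 -0.0336  0.115 ]
295 194 1.0682254 [ 0.452  -0.0596  0.1148]
304 194 1.0744445 [ 0.4529 -0.083   0.1088]
331 194 1.0804594 [ 0.4543 -0.154   0.1037]
312 206 1.178005 [ 0.4276 -0.1046  0.0036]
203 196 1.1564137 [0.4506 0.2039 0.0234]
```

View pics/t1.png

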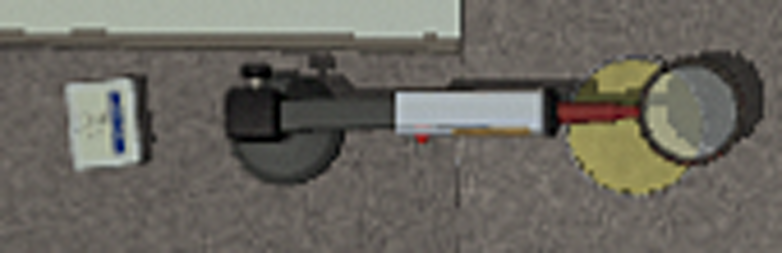

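View pics/s1.png

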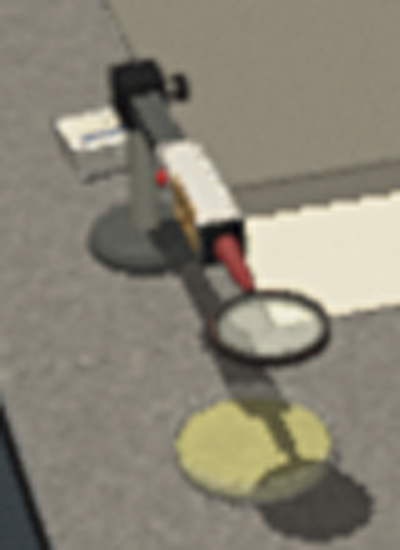

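```bash
python3 - <<'E'
from h import *
def c2(x,y):return (x+.5)/4.6-.5+180,(y+.5)/4.6-.5+170
for n,x,y,z in[('slNearPost_back',396,91,.117),('slNP_front',396,133,.117),('capedge_back',545,92,.117),('cap_front',545,135,.117),('head TL',228,88,.122),('head TR',281,88,.122),('headBL',230,136,.122),('headBR',281,136,.122),('btn',422,139,.105),('lens L',643,113,.109),('lens R',738,113,.109),('lens T',690,65,.109),('lens B',690,162,.109)]:
    print(n,ray('top',*c2(x,y),2,z).round(4))
def s2(x,y):return (x+.5)/5-.5+270,(y+.5)/5-.5+140
u,v=s2(161,177);a=px2w('side',u,v,1.);o=px2w('side',u,v,0)
for z in(.105,):print('btn side',ray('side',u,v,2,z))
d=np.load('top0.npz')['d']
# sleeve top points fit
pts=[]
for u in range(262,300):
  for v in range(185,205):
    P=px2w('top',u,v,d[v,u])
    if P[2]>.108:pts.append(P)
P=np.array(pts)
for lo,hi in[(-.07,-.05),(-.05,-.03),(-.03,-.01),(-.01,.01),(.01,.03)]:
    q=P[(P[:,1]>lo)&(P[:,1]<hi)];print(lo,q[:,0].min(),q[:,0].max(),q.mean(0).round(4))
E
```

```text
slNearPost_back [0.4628 0.0167 0.117 ]
slNP_front [0.439  0.0162 0.117 ]
capedge_back [ 0.4634 -0.0676  0.117 ]
cap_front [ 0.439 -0.068  0.117]
head TL [0.4627 0.1106 0.122 ]
head TR [0.4631 0.0808 0.122 ]
headBL [0.4356 0.1088 0.122 ]
headBR [0.436  0.0801 0.122 ]
btn [0.4367 0.0026 0.105 ]
lens L [ 0.453  -0.1233  0.109 ]
lens R [ 0.4538 -0.1775  0.109 ]
lens T [ 0.4809 -0.1498  0.109 ]
lens B [ 0.4254 -0.1504  0.109 ]
btn side [0.43875249 0.00374542 0.105     ]
-0.07 0.4412801604426727 0.46554597618700166 [ 0.4535 -0.0599  0.116 ]
-0.05 0.4410153260583316 0.465138215060757 [ 0.4524 -0.0404  0.1158]
-0.03 0.4408580461631163 0.46225742332378117 [ 0.451  -0.0198  0.116 ]
-0.01 0.4385227917860242 0.46188805464945815 [ 4.513e-01 -2.000e-04  1.158e-01]
0.01 0.4403212777941538 0.4617983051901827 [0.451  0.0179 0.1144]
```

```bash
cat >> h.py <<'E'
from scipy.spatial.transform import Rotation as Ro
def go(pos,yaw):
    s=status.observe();A=Ro.from_euler('xyz',s['tool_rot']);B=Ro.from_euler('xyz',[-np.pi/2,0,yaw])
    print('shift',A.inv().apply(np.array(pos)-s['tool_pos']).round(4),'turn',(A.inv()*B).as_rotvec().round(4))
E
python3 - <<'E'
from h import *
go([.451,.003,.2],.017)
E
```

```text
shift [-0.4046  0.0436 -0.4348] turn [ 8.000e-04  1.291e+00 -1.300e-03]
```

```bash
T='';python3 -m creep '[{"dx":-0.405,"dy":0.044,"dz":-0.435,"ry":1.29,"gripper":0.6},{"dx":-0.405,"dy":0.044,"dz":-0.435,"ry":1.29,"gripper":0.6},{"dx":-0.405,"dy":0.044,"dz":-0.435,"ry":1.29,"gripper":0.6},{"dx":-0.405,"dy":0.044,"dz":-0.435,"ry":1.29,"gripper":0.6},{"dx":-0.405,"dy":0.044,"dz":-0.435,"ry":1.29,"gripper":0.6},{"dx":-0.405,"dy":0.044,"dz":-0.435,"ry":1.29,"gripper":0.6},{"dx":-0.405,"dy":0.044,"dz":-0.435,"ry":1.29,"gripper":0.6},{"dx":-0.405,"dy":0.044,"dz":-0.435,"ry":1.29,"gripper":0.6},{"dx":-0.405,"dy":0.044,"dz":-0.435,"ry":1.29,"gripper":0.6},{"dx":-0.405,"dy":0.044,"dz":-0.435,"ry":1.29,"gripper":0.6},{"dx":-0.405,"dy":0.044,"dz":-0.435,"ry":1.29,"gripper":0.6},{"dx":-0.405,"dy":0.044,"dz":-0.435,"ry":1.29,"gripper":0.6},{"dx":-0.405,"dy":0.044,"dz":-0.435,"ry":1.29,"gripper":0.6}]' 6
python3 - <<'E'
from h import *
go([.451,.003,.103],.017)
p,d=read_camera('top');np.savez('t2.npz',p=p,d=d);cv2.imwrite('pics/t2.png',cv2.resize(p[150:250,200:360][:,:,::-1],None,fx=5,fy=5,interpolation=2))
p,d=read_camera('side');cv2.imwrite('pics/s2.png',cv2.resize(p[120:240,260:380][:,:,::-1],None,fx=5,fy=5,interpolation=2))
E
```

```text
shift [-0.4044  0.1406 -0.4348] turn [ 8.000e-04  1.291e+00 -1.300e-03]invalid input at $[0]: expected keys dx, dy, dz, rx, ry, rz, gripper
```

```bash
python3 -m creep '[{"dx":-0.405,"dy":0.044,"dz":-0.435,"rx":0,"ry":1.29,"rz":0,"gripper":0.6},{"dx":-0.405,"dy":0.044,"dz":-0.435,"rx":0,"ry":1.29,"rz":0,"gripper":0.6},{"dx":-0.405,"dy":0.044,"dz":-0.435,"rx":0,"ry":1.29,"rz":0,"gripper":0.6},{"dx":-0.405,"dy":0.044,"dz":-0.435,"rx":0,"ry":1.29,"rz":0,"gripper":0.6},{"dx":-0.405,"dy":0.044,"dz":-0.435,"rx":0,"ry":1.29,"rz":0,"gripper":0.6},{"dx":-0.405,"dy":0.044,"dz":-0.435,"rx":0,"ry":1.29,"rz":0,"gripper":0.6},{"dx":-0.405,"dy":0.044,"dz":-0.435,"rx":0,"ry":1.29,"rz":0,"gripper":0.6},{"dx":-0.405,"dy":0.044,"dz":-0.435,"rx":0,"ry":1.29,"rz":0,"gripper":0.6},{"dx":-0.405,"dy":0.044,"dz":-0.435,"rx":0,"ry":1.29,"rz":0,"gripper":0.6},{"dx":-0.405,"dy":0.044,"dz":-0.435,"rx":0,"ry":1.29,"rz":0,"gripper":0.6},{"dx":-0.405,"dy":0.044,"dz":-0.435,"rx":0,"ry":1.29,"rz":0,"gripper":0.6},{"dx":-0.405,"dy":0.044,"dz":-0.435,"rx":0,"ry":1.29,"rz":0,"gripper":0.6},{"dx":-0.405,"dy":0.044,"dz":-0.435,"rx":0,"ry":1.29,"rz":0,"gripper":0.6}]' 6
python3 - <<'E'
from h import *
print(status.observe()['time'],status.observe()['tool_pos'])
go([.451,.003,.103],.017)
p,d=read_camera('top');np.savez('t2.npz',p=p,d=d);cv2.imwrite('pics/t2.png',cv2.resize(p[150:250,200:360][:,:,::-1],None,fx=5,fy=5,interpolation=2))
p,d=read_camera('side');cv2.imwrite('pics/s2.png',cv2.resize(p[120:240,260:380][:,:,::-1],None,fx=5,fy=5,interpolation=2))
E
```

```text
time: 1.82
tool_pos: [0.4507, 0.0039, 0.1998]
tool_rot: [-1.571, 0.0, 0.019]
contact_force: [0.5, 0.6, 0.3]
opening: 0.0551
1.825 [0.45071448 0.00389735 0.1998375 ]
shift [ 0.0003  0.0968 -0.0009] turn [-0.0003  0.0025 -0.    ]
```

View pics/t2.png

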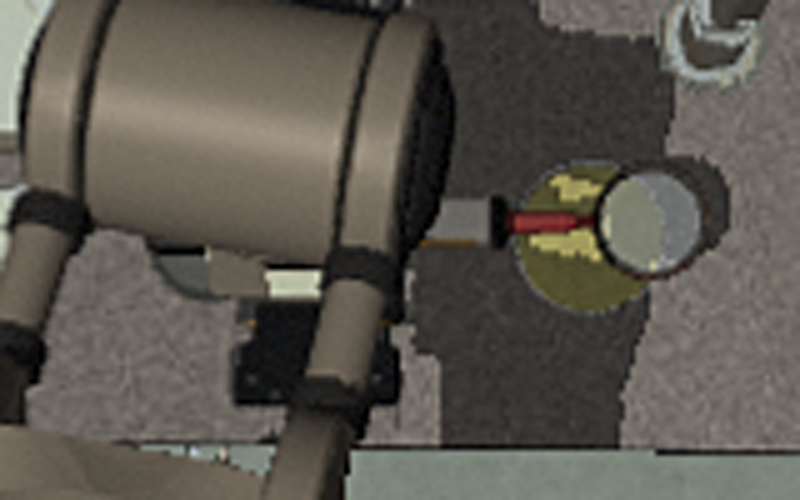

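View pics/s2.png

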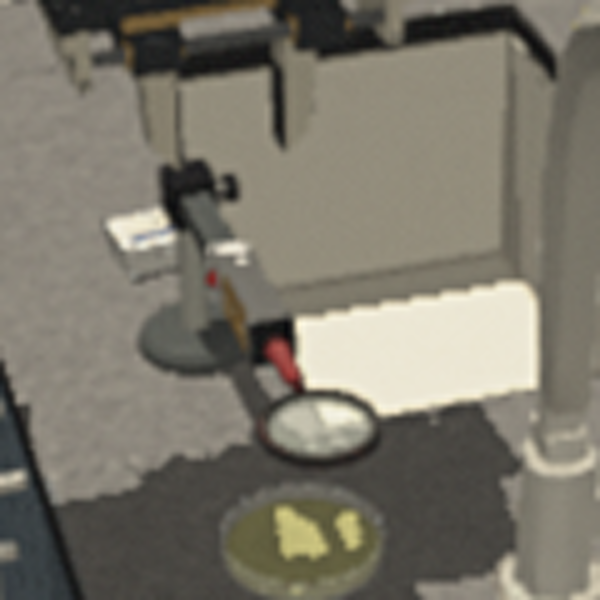

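```bash
python3 -m creep '[{"dx":0,"dy":0.04,"dz":0,"rx":0,"ry":0,"rz":0,"gripper":0.55},{"dx":0,"dy":0.08,"dz":0,"rx":0,"ry":0,"rz":0,"gripper":0.5},{"dx":0,"dy":0.097,"dz":0,"rx":0,"ry":0,"rz":0,"gripper":0.45},{"dx":0,"dy":0.097,"dz":0,"rx":0,"ry":0,"rz":0,"gripper":0.4},{"dx":0,"dy":0.097,"dz":0,"rx":0,"ry":0,"rz":0,"gripper":0.4}]' 6
python3 - <<'E'
from h import *
p,d=read_camera('side');cv2.imwrite('pics/s3.png',cv2.resize(p[140:220,280:360][:,:,::-1],None,fx=7,fy=7,interpolation=2))
E
```

```text
time: 2.55
tool_pos: [0.4518, 0.0031, 0.1036]
tool_rot: [-1.571, -0.002, 0.019]
contact_force: [0.9, 0.3, 0.9]
opening: 0.0367
```

View pics/s3.png

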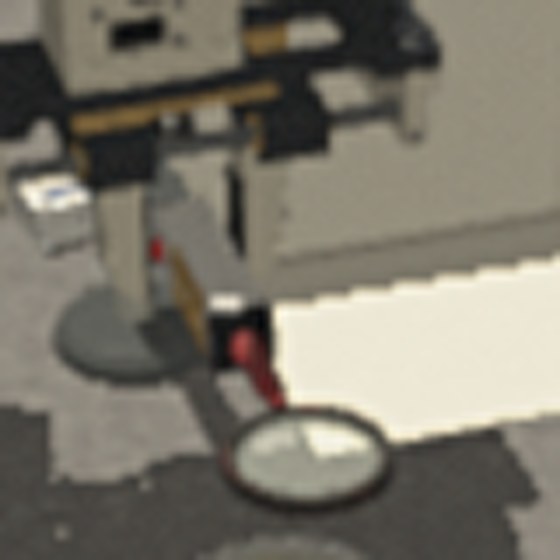

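The side view shows the fingers straddling the tube. The red button, at (157,248), sits between the near pad and the wall. Next is a light close.

```bash
python3 -m creep '[{"dx":0,"dy":0,"dz":0,"rx":0,"ry":0,"rz":0,"gripper":0.32},{"dx":0,"dy":0,"dz":0,"rx":0,"ry":0,"rz":0,"gripper":0.32},{"dx":0,"dy":0,"dz":0,"rx":0,"ry":0,"rz":0,"gripper":0.28},{"dx":0,"dy":0,"dz":0,"rx":0,"ry":0,"rz":0,"gripper":0.28}]' 4
python3 -c "
from h import *
print(status.observe())"
```

```text
time: 3.1
tool_pos: [0.4507, 0.003, 0.1026]
tool_rot: [-1.571, 0.001, 0.018]
contact_force: [-4.9, -0.4, 2.3]
opening: 0.0256
{'time': 3.1, 'qpos': array([-1.63784821e-01,  3.89620659e-01,  1.90979148e+00,  1.12860851e-04,
        8.43188547e-01, -1.81791308e-01]), 'qvel': array([-0.00112425,  0.00297444, -0.00210295,  0.00116851, -0.00170626,
        0.00095599]), 'joint_efforts': array([-5.59804123e-02, -3.87322354e+01, -1.98041207e+01,  1.82495546e-01,
       -1.23491731e+00, -7.57251517e-03]), 'tool_pos': array([0.45074358, 0.00296979, 0.10263566]), 'tool_rot': array([-1.57053126e+00,  9.76204540e-04,  1.79315115e-02]), 'contact_force': array([-4.85702522, -0.44634158,  2.30095035]), 'torque': array([-0.06765499,  0.68897119, -0.06313055]), 'opening': 0.025629182020737582}
```

```bash
python3 -m creep '[{"dx":0,"dy":0,"dz":0,"rx":0,"ry":0,"rz":0,"gripper":0.2},{"dx":0,"dy":0,"dz":0,"rx":0,"ry":0,"rz":0,"gripper":0.2},{"dx":0,"dy":0,"dz":0,"rx":0,"ry":0,"rz":0,"gripper":0.2}]' 15
python3 - <<'E'
from h import *
p,d=read_camera('side');cv2.imwrite('pics/s4.png',cv2.resize(p[140:220,280:360][:,:,::-1],None,fx=7,fy=7,interpolation=2))
go([.451,.028,.103],.017)
E
```

```text
time: 3.48
tool_pos: [0.4512, 0.003, 0.1026]
tool_rot: [-1.571, 0.0, 0.018]
contact_force: [-3.6, 0.7, 0.6]
opening: 0.0237
shift [ 0.0003 -0.0004  0.025 ] turn [-0.0002  0.0011 -0.0002]
```

View pics/s4.png

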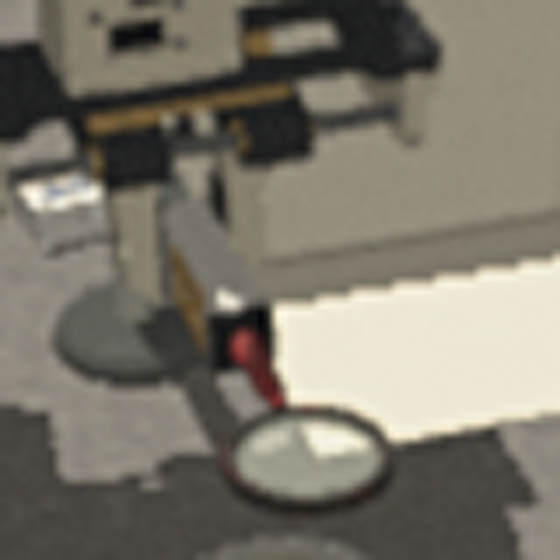

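Both pads are on the walls with a 23.7 mm opening, and the button is hidden level under the near pad. I'll start the slide slowly.

```bash
python3 -m creep '[{"dx":0,"dy":0,"dz":0.0007,"rx":0,"ry":0,"rz":0,"gripper":0.2},{"dx":0,"dy":0,"dz":0.0014,"rx":0,"ry":0,"rz":0,"gripper":0.2},{"dx":0,"dy":0,"dz":0.002,"rx":0,"ry":0,"rz":0,"gripper":0.2}]' 15
python3 -m creep '[{"dx":0,"dy":0,"dz":0.0007,"rx":0,"ry":0,"rz":0,"gripper":0.2},{"dx":0,"dy":0,"dz":0.0014,"rx":0,"ry":0,"rz":0,"gripper":0.2},{"dx":0,"dy":0,"dz":0.002,"rx":0,"ry":0,"rz":0,"gripper":0.2}]' 15
```

```text
time: 3.9
tool_pos: [0.4512, 0.0038, 0.1026]
tool_rot: [-1.573, 0.0, 0.018]
contact_force: [-3.8, -7.2, -1.1]
opening: 0.0239
time: 4.28
tool_pos: [0.4511, 0.0057, 0.1026]
tool_rot: [-1.573, 0.0, 0.018]
contact_force: [-4.1, -8.3, -0.7]
opening: 0.0242
```

```bash
python3 -m creep '[{"dx":0,"dy":0,"dz":0.0007,"rx":0,"ry":0,"rz":0,"gripper":0.2},{"dx":0,"dy":0,"dz":0.0014,"rx":0,"ry":0,"rz":0,"gripper":0.2},{"dx":0,"dy":0,"dz":0.002,"rx":0,"ry":0,"rz":0,"gripper":0.2}]' 15
python3 -m creep '[{"dx":0,"dy":0,"dz":0.0007,"rx":0,"ry":0,"rz":0,"gripper":0.2},{"dx":0,"dy":0,"dz":0.0014,"rx":0,"ry":0,"rz":0,"gripper":0.2},{"dx":0,"dy":0,"dz":0.002,"rx":0,"ry":0,"rz":0,"gripper":0.2}]' 15
python3 - <<'E'
from h import *
p,d=read_camera('side');cv2.imwrite('pics/s5.png',cv2.resize(p[140:220,280:360][:,:,::-1],None,fx=7,fy=7,interpolation=2))
E
```

```text
time: 4.65
tool_pos: [0.4511, 0.0072, 0.1026]
tool_rot: [-1.574, 0.0, 0.019]
contact_force: [-4.7, -11.3, -0.8]
opening: 0.0238
time: 5.03
tool_pos: [0.4511, 0.009, 0.1026]
tool_rot: [-1.574, 0.0, 0.019]
contact_force: [-4.0, -6.2, -0.2]
opening: 0.0241
```

View pics/s5.png

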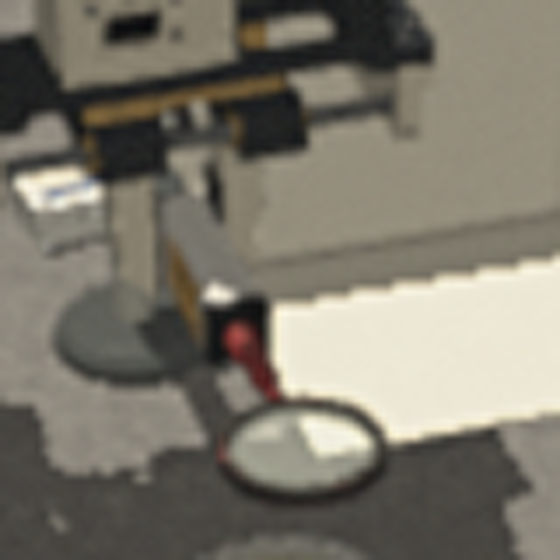

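Lens and cap moved with the tool, and the force fell back to about 6 N, so the button is trapped under the wall. I can go quicker until just short of the earliest hole.

```bash
python3 -m creep '[{"dx":0,"dy":0,"dz":0.002,"rx":0,"ry":0,"rz":0,"gripper":0.2},{"dx":0,"dy":0,"dz":0.004,"rx":0,"ry":0,"rz":0,"gripper":0.2},{"dx":0,"dy":0,"dz":0.006,"rx":0,"ry":0,"rz":0,"gripper":0.2},{"dx":0,"dy":0,"dz":0.008,"rx":0,"ry":0,"rz":0,"gripper":0.2},{"dx":0,"dy":0,"dz":0.010,"rx":0,"ry":0,"rz":0,"gripper":0.2},{"dx":0,"dy":0,"dz":0.011,"rx":0,"ry":0,"rz":0,"gripper":0.2},{"dx":0,"dy":0,"dz":0.012,"rx":0,"ry":0,"rz":0,"gripper":0.2}]' 15
python3 - <<'E'
from h import *
p,d=read_camera('side');cv2.imwrite('pics/s6.png',cv2.resize(p[140:220,280:360][:,:,::-1],None,fx=7,fy=7,interpolation=2))
E
```

```text
time: 5.95
tool_pos: [0.4507, 0.022, 0.1026]
tool_rot: [-1.572, 0.0, 0.018]
contact_force: [-4.8, -5.5, -0.9]
opening: 0.024
```

View pics/s6.png

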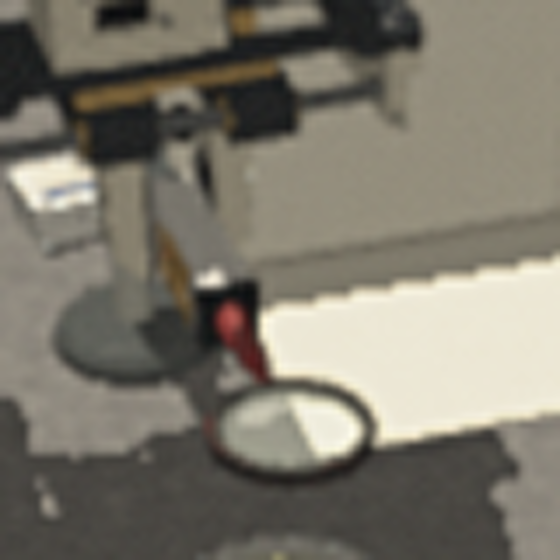

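```bash
python3 -m creep '[{"dx":0,"dy":0,"dz":0.0007,"rx":0,"ry":0,"rz":0,"gripper":0.2},{"dx":0,"dy":0,"dz":0.0014,"rx":0,"ry":0,"rz":0,"gripper":0.2},{"dx":0,"dy":0,"dz":0.002,"rx":0,"ry":0,"rz":0,"gripper":0.2}]' 10
python3 -m creep '[{"dx":0,"dy":0,"dz":0.0005,"rx":0,"ry":0,"rz":0,"gripper":0.2},{"dx":0,"dy":0,"dz":0.001,"rx":0,"ry":0,"rz":0,"gripper":0.2}]' 10
```

```text
time: 6.38
tool_pos: [0.4507, 0.0239, 0.1026]
tool_rot: [-1.572, 0.0, 0.018]
contact_force: [-4.8, -7.0, 0.4]
opening: 0.0239
time: 6.62
tool_pos: [0.4507, 0.0249, 0.1026]
tool_rot: [-1.572, 0.001, 0.018]
contact_force: [-3.8, -6.3, -0.4]
opening: 0.024
```

```bash
python3 -m creep '[{"dx":0,"dy":0,"dz":0.0004,"rx":0,"ry":0,"rz":0,"gripper":0.2},{"dx":0,"dy":0,"dz":0.0008,"rx":0,"ry":0,"rz":0,"gripper":0.2}]' 10
```

```text
time: 6.88
tool_pos: [0.4506, 0.0257, 0.1026]
tool_rot: [-1.572, 0.001, 0.018]
contact_force: [-5.0, -6.6, 0.2]
opening: 0.0239
```

```bash
python3 -m creep '[{"dx":0,"dy":0,"dz":0.0004,"rx":0,"ry":0,"rz":0,"gripper":0.2},{"dx":0,"dy":0,"dz":0.0008,"rx":0,"ry":0,"rz":0,"gripper":0.2}]' 10
```

```text
time: 7.12
tool_pos: [0.4506, 0.0265, 0.1026]
tool_rot: [-1.572, 0.0, 0.018]
contact_force: [-4.7, -6.1, 0.9]
opening: 0.024
```

```bash
python3 -m creep '[{"dx":0,"dy":0,"dz":0.0004,"rx":0,"ry":0,"rz":0,"gripper":0.2},{"dx":0,"dy":0,"dz":0.0008,"rx":0,"ry":0,"rz":0,"gripper":0.2}]' 10
```

```text
time: 7.38
tool_pos: [0.4506, 0.0273, 0.1026]
tool_rot: [-1.572, 0.001, 0.018]
contact_force: [-5.3, -6.3, -0.0]
opening: 0.024
```

```bash
python3 -m creep '[{"dx":0,"dy":0,"dz":0.0004,"rx":0,"ry":0,"rz":0,"gripper":0.2},{"dx":0,"dy":0,"dz":0.0008,"rx":0,"ry":0,"rz":0,"gripper":0.2}]' 10
python3 - <<'E'
from h import *
p,d=read_camera('side');cv2.imwrite('pics/s7.png',cv2.resize(p[140:220,280:360][:,:,::-1],None,fx=7,fy=7,interpolation=2))
E
```

```text
time: 7.62
tool_pos: [0.4506, 0.0281, 0.1026]
tool_rot: [-1.572, 0.001, 0.018]
contact_force: [-4.4, -6.7, 0.5]
opening: 0.024
```

View pics/s7.png

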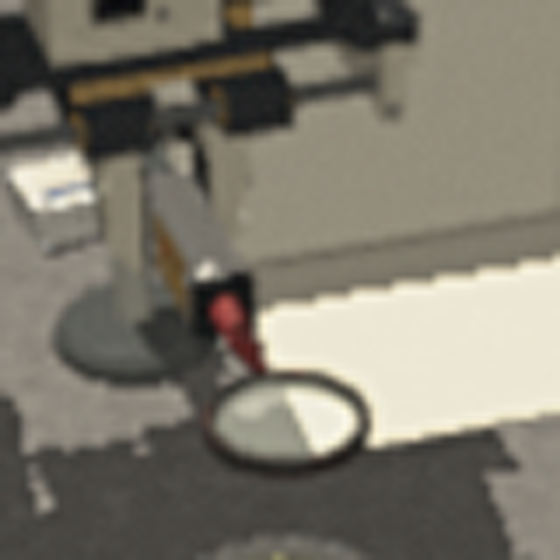

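The lens keeps following (bottom now at y≈470) and no red shows on the brass plate yet. I'll go on in small steps.

```bash
python3 -m creep '[{"dx":0,"dy":0,"dz":0.0004,"rx":0,"ry":0,"rz":0,"gripper":0.2},{"dx":0,"dy":0,"dz":0.0008,"rx":0,"ry":0,"rz":0,"gripper":0.2}]' 10
```

```text
time: 7.92
tool_pos: [0.4505, 0.0298, 0.1026]
tool_rot: [-1.571, 0.0, 0.018]
contact_force: [-4.8, -1.6, -0.1]
opening: 0.0238
```

```bash
python3 -m creep '[{"dx":0,"dy":0,"dz":0.0004,"rx":0,"ry":0,"rz":0,"gripper":0.2},{"dx":0,"dy":0,"dz":0.0008,"rx":0,"ry":0,"rz":0,"gripper":0.2}]' 10
```

```text
time: 8.18
tool_pos: [0.4505, 0.0307, 0.1026]
tool_rot: [-1.571, 0.0, 0.018]
contact_force: [-4.7, -2.5, 0.3]
opening: 0.0236
```

The force dropped from 6 to 2 N, so the cone is entering the hole and helping the sleeve along. Steps get finer from here.

```bash
python3 -m creep '[{"dx":0,"dy":0,"dz":0.0002,"rx":0,"ry":0,"rz":0,"gripper":0.2},{"dx":0,"dy":0,"dz":0.0004,"rx":0,"ry":0,"rz":0,"gripper":0.2}]' 10
python3 - <<'E'
from h import *
p,d=read_camera('side');cv2.imwrite('pics/s8.png',cv2.resize(p[140:220,280:360][:,:,::-1],None,fx=7,fy=7,interpolation=2))
E
```

```text
time: 8.43
tool_pos: [0.4505, 0.0311, 0.1026]
tool_rot: [-1.571, 0.0, 0.018]
contact_force: [-5.2, -2.7, 0.4]
opening: 0.0237
```

View pics/s8.png

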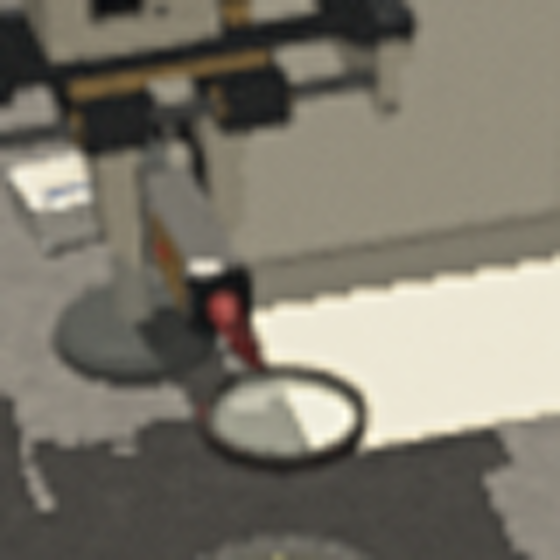

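A reddish spot has appeared at (160,248), so the button is emerging in the next hole.

```bash
python3 -m creep '[{"dx":0,"dy":0,"dz":0.0003,"rx":0,"ry":0,"rz":0,"gripper":0.2},{"dx":0,"dy":0,"dz":0.0006,"rx":0,"ry":0,"rz":0,"gripper":0.2}]' 10
```

```text
time: 8.72
tool_pos: [0.4505, 0.0317, 0.1026]
tool_rot: [-1.571, 0.0, 0.018]
contact_force: [-5.2, -2.5, 0.6]
opening: 0.0238
```

```bash
python3 -m creep '[{"dx":0,"dy":0,"dz":0.0002,"rx":0,"ry":0,"rz":0,"gripper":0.2},{"dx":0,"dy":0,"dz":0.0004,"rx":0,"ry":0,"rz":0,"gripper":0.2}]' 10
python3 - <<'E'
from h import *
p,d=read_camera('side');cv2.imwrite('pics/s9.png',cv2.resize(p[140:220,280:360][:,:,::-1],None,fx=7,fy=7,interpolation=2))
E
```

```text
time: 8.98
tool_pos: [0.4505, 0.0322, 0.1026]
tool_rot: [-1.571, 0.0, 0.018]
contact_force: [-4.6, -1.7, -0.1]
opening: 0.024
```

View pics/s9.png

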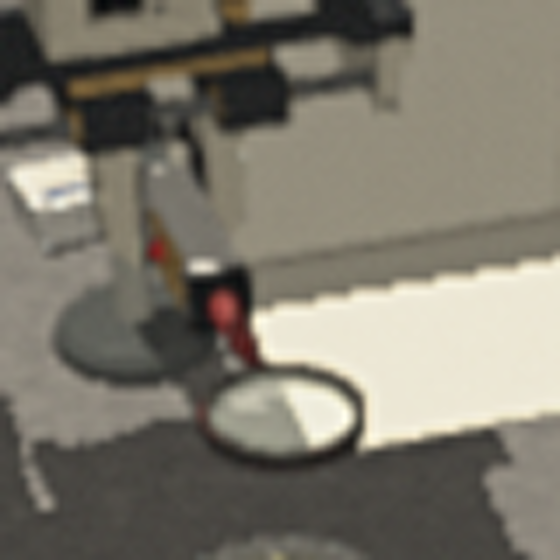

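```bash
python3 -m creep '[{"dx":0,"dy":0,"dz":0.0002,"rx":0,"ry":0,"rz":0,"gripper":0.2},{"dx":0,"dy":0,"dz":0.0004,"rx":0,"ry":0,"rz":0,"gripper":0.2}]' 10
```

```text
time: 9.28
tool_pos: [0.4505, 0.0324, 0.1026]
tool_rot: [-1.571, 0.0, 0.018]
contact_force: [-5.0, -2.7, -0.2]
opening: 0.0239
```

```bash
python3 -m creep '[{"dx":0,"dy":0,"dz":0.0002,"rx":0,"ry":0,"rz":0,"gripper":0.2},{"dx":0,"dy":0,"dz":0.0004,"rx":0,"ry":0,"rz":0,"gripper":0.2}]' 10
```

```text
time: 9.52
tool_pos: [0.4505, 0.0325, 0.1026]
tool_rot: [-1.571, 0.0, 0.018]
contact_force: [-5.3, -5.3, 0.3]
opening: 0.024
```

```bash
python3 -m creep '[{"dx":0,"dy":0,"dz":0.0002,"rx":0,"ry":0,"rz":0,"gripper":0.2},{"dx":0,"dy":0,"dz":0.0003,"rx":0,"ry":0,"rz":0,"gripper":0.2}]' 10
python3 - <<'E'
from h import *
p,d=read_camera('side');cv2.imwrite('pics/s10.png',cv2.resize(p[140:220,280:360][:,:,::-1],None,fx=7,fy=7,interpolation=2))
E
```

```text
time: 9.78
tool_pos: [0.4505, 0.0326, 0.1026]
tool_rot: [-1.572, 0.001, 0.018]
contact_force: [-5.2, -3.9, -0.8]
opening: 0.0238
```

View pics/s10.png

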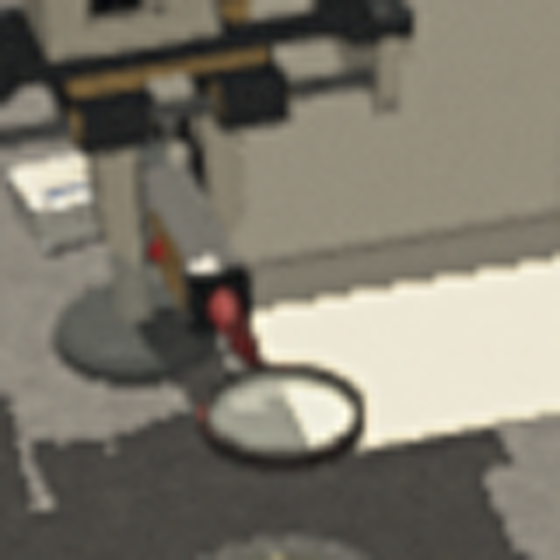

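```bash
python3 - <<'E'
from h import *
for f in('s3','s8','s9','s10'):
    p=cv2.resize(cv2.imread(f'pics/{f}.png'),(80,80),interpolation=cv2.INTER_AREA).astype(int)
    r=p[:,:,2]-p[:,:,1]
    print(f);print(r[32:39,17:28])
E
```

```text
s3
[[ 7  7  7  4  1  2  3  3  3  3  3]
 [ 7  7  7  4  5 13  8  3  2  3  3]
 [ 7  7  6  3 21 48 21  5  4  3  4]
 [ 7  7  5  6 37 76 34 10  9  5  3]
 [ 7  7  5  4 31 65 34 13 13  6  3]
 [ 7  7  6  3  8 24 18 14 16 10  3]
 [ 6  6  6  4  1  2  3 10 17 16  7]]
s8
[[ 7  6  6  4  9 16 10  5  4  3  3]
 [ 7  6  6  5  9 17 16  9  4  3  3]
 [ 6  7  6  3  8 28 27 16  6  3  3]
 [ 7  7  5  3 11 44 48 25 10  4  3]
 [ 6  6  5  3  7 33 48 30 15  6  4]
 [ 2  4  5  3  4 16 29 25 18  8  6]
 [ 2  3  4  3  3  9 17 22 17  7  7]]
s9
[[ 6  6  5  4  9 16 10  4  3  4  4]
 [ 7  6  4  2 10 23 19  8  4  4  4]
 [ 6  7  4  4 27 53 36 15  5  2  3]
 [ 6  7  3  6 52 86 54 21  8  4  3]
 [ 5  5  4  8 47 76 53 26 13  7  4]
 [ 2  4  5  2 10 31 34 22 17  7  5]
 [ 0  1  3  2  1  9 16 19 15  7  4]]
s10
[[ 6  7  6  2  9 15  8  3  3  4  3]
 [ 7  6  5  3  9 25 20  8  4  4  3]
 [ 6  7  5  4 26 54 38 16  7  4  3]
 [ 6  6  5  8 52 85 53 23 11  3  4]
 [ 4  6  4  7 45 75 52 24 14  7  3]
 [ 2  3  4  2 10 31 31 21 17  7  4]
 [ 2  2  3  1  1  8 15 18 15  6  4]]
```

```bash
python3 -m creep '[{"dx":0,"dy":0,"dz":0.0002,"rx":0,"ry":0,"rz":0,"gripper":0.2},{"dx":0,"dy":0,"dz":0.0004,"rx":0,"ry":0,"rz":0,"gripper":0.2}]' 10
```

```text
time: 10.07
tool_pos: [0.4505, 0.0329, 0.1026]
tool_rot: [-1.572, 0.001, 0.018]
contact_force: [-4.8, -5.6, -0.5]
opening: 0.0236
```

The red patch in frames s9 and s10 is the same size as the fully popped-out button at the start (frame s3), and it has stopped growing. The tool is about 0.7 mm past the pop, near mid-hole, so I'll release and back off upwards.

```bash
python3 -m creep '[{"dx":0,"dy":0,"dz":0,"rx":0,"ry":0,"rz":0,"gripper":0.5},{"dx":0,"dy":0,"dz":0,"rx":0,"ry":0,"rz":0,"gripper":0.5},{"dx":0,"dy":0,"dz":0,"rx":0,"ry":0,"rz":0,"gripper":0.5},{"dx":0,"dy":0,"dz":0,"rx":0,"ry":0,"rz":0,"gripper":0.5}]' 10
python3 - <<'E'
from h import *
p,d=read_camera('side');cv2.imwrite('pics/s11.png',cv2.resize(p[140:220,280:360][:,:,::-1],None,fx=7,fy=7,interpolation=2))
r=p.astype(int);r=r[:,:,0]-r[:,:,1];print(r[140+32:179,297:308])
E
```

```text
time: 10.58
tool_pos: [0.451, 0.0337, 0.1028]
tool_rot: [-1.571, -0.001, 0.018]
contact_force: [-0.7, 0.6, -0.4]
opening: 0.0459
[[ 2  2  2  2 10 17 10  4  3  2  4]
 [ 1  2  1  0  8 23 19  9  4  3  3]
 [ 3  1  2  0 21 56 37 15  7  3  3]
 [ 0  1  1  4 44 88 54 20 10  4  3]
 [ 1  2  1  7 42 80 55 24 16  6  3]
 [ 2  2  0  0  6 30 33 21 18  6  4]
 [ 2  3  1  1  2  8 15 18 14  4  6]]
```

View pics/s11.png

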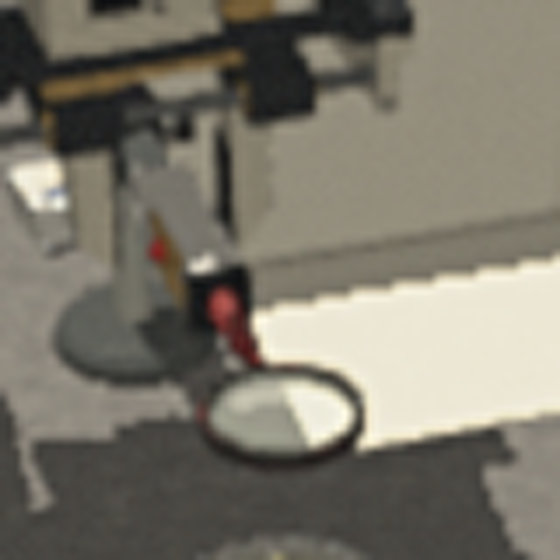

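Button is out at (158,248). The gripper is clear of the tube on both sides with no contact force. Next I lift straight up, then swing back for a clear view from the top.

```bash
python3 -m creep '[{"dx":0,"dy":-0.04,"dz":0,"rx":0,"ry":0,"rz":0,"gripper":0.5},{"dx":0,"dy":-0.08,"dz":0,"rx":0,"ry":0,"rz":0,"gripper":0.5},{"dx":0,"dy":-0.13,"dz":0,"rx":0,"ry":0,"rz":0,"gripper":0.5},{"dx":0,"dy":-0.13,"dz":0.05,"rx":0,"ry":0,"rz":0,"gripper":0.5},{"dx":0,"dy":-0.13,"dz":0.11,"rx":0,"ry":0,"rz":0,"gripper":0.5},{"dx":0,"dy":-0.13,"dz":0.17,"rx":0,"ry":0,"rz":0,"gripper":0.5},{"dx":0,"dy":-0.13,"dz":0.23,"rx":0,"ry":0,"rz":0,"gripper":0.5},{"dx":0,"dy":-0.13,"dz":0.29,"rx":0,"ry":0,"rz":0,"gripper":0.5},{"dx":0,"dy":-0.13,"dz":0.35,"rx":0,"ry":0,"rz":0,"gripper":0.5},{"dx":0,"dy":-0.13,"dz":0.35,"rx":0,"ry":0,"rz":0,"gripper":0.5},{"dx":0,"dy":-0.13,"dz":0.35,"rx":0,"ry":0,"rz":0,"gripper":0.5}]' 10
python3 - <<'E'
from h import *
p,d=read_camera('top');np.savez('t9.npz',p=p,d=d);a=cv2.resize(p[170:225,180:350][:,:,::-1],None,fx=4.6,fy=4.6,interpolation=2)
q=np.load('top0.npz')['p'];b=cv2.resize(q[170:225,180:350][:,:,::-1],None,fx=4.6,fy=4.6,interpolation=2)
cv2.imwrite('pics/t9.png',np.vstack([b,a]))
cv2.imwrite('pics/t9full.png',p[:,:,::-1])
p,d=read_camera('side');cv2.imwrite('pics/s12.png',cv2.resize(p[140:250,270:350][:,:,::-1],None,fx=5,fy=5,interpolation=2))
E
```

```text
time: 12.0
tool_pos: [0.4441, 0.3832, 0.2323]
tool_rot: [-1.572, 0.001, 0.019]
contact_force: [-0.2, -0.4, -0.4]
opening: 0.046
```

View pics/t9.png

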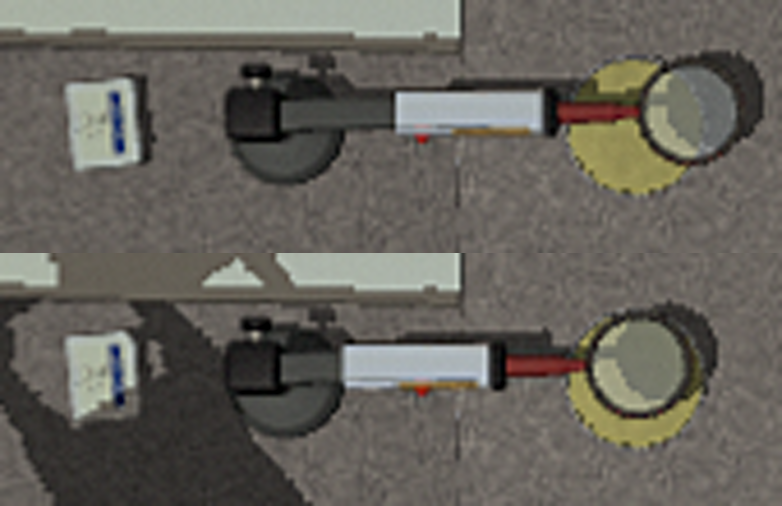

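View pics/s12.png

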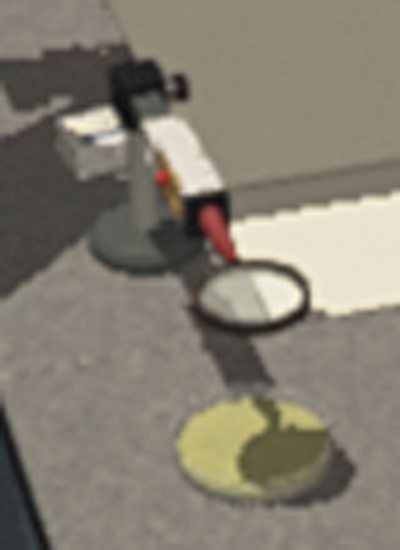

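View pics/t9full.png

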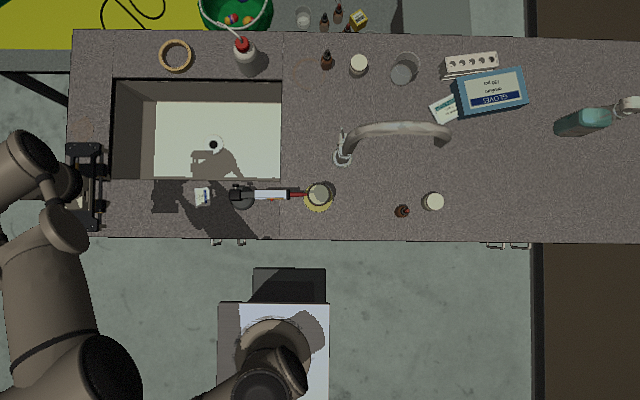

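The button stands proud at the same place (422,390) as before. The sleeve has moved about 52 crop pixels, or roughly 29.5 mm, and the loose items haven't moved.

```bash
python3 -c "
from cell import robot
print(robot.hand_in())"
```

```text
the job is handed in; nothing more can be done
None
```

The sleeve is one hole shorter, with the button popped out in the next hole, and I've handed the job in. It took about 12 s of the 34 s allowed.

- **Slide:** I pinched the button in across the tube, set to 15 N, and slid the sleeve about 30 mm towards the post. I dropped the grip to 10 N for the search, then let go and lifted clear.
- **Forces:** The highest pull I read was about 11 N, while the first hole's edge rode over the button. That leaves about 5 N on the edge once the sleeve's friction is taken off. At the second hole I read under 6 N. Readings come only at the end of each move, so a short peak in between could have been missed.
- **Button:** The last pictures show it standing as proud as at the start, in the first hole of the brass plate. The pull dropped as the cone went in and then returned to friction level. I did not push on against the edge to prove that it blocks.
- **Surroundings:** The dish, carton, bottle and jar look unmoved in the top view. The gripper stayed on the sleeve, away from the lens. The robot now touches nothing, with about 0 N measured.

No check failed or disagreed beyond the 2 mm camera tolerance.

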